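Empty a drop-bottom rinse basket of brass altar fittings with its gate lever

ROBOT

A 6-joint arm with a two-finger parallel gripper is mounted at the origin on the work surface. World frame = base frame: x ahead of the robot, y to its left, z up, the work surface at z = 0. Lengths are in mm, angles in rad, forces in N, time in s.
With the tool pointing down it reaches from about 350 to 975 mm from the base axis. Payload 7.1 kg.
Tool frame: the origin (TCP) lies at the very end of the fingers, on their centre line; the grasp point (between the pads) lies 19 mm behind it; z points along the fingers, y is the line along which they close (so a half turn about z gives the same grasp; the last joint's range is limited). The gripper opens to 88 mm and grips with 3 to 60 N. Pads are 20 mm wide; open, the fingers measure 115 mm over their backs; the gripper's body (75 mm by 178 mm) begins 61 mm behind the grasp point.
Start: joints at [1.102, 0.423, 1.63, -0, 1.089, -0.019], TCP at [271.708, 562.832, 222.675] pointing down, gripper open.
Joint ranges: [-3, 3], [-0.9, 2.11], [0.09, 2.58], [-1.31, 4.45], [0.11, 2.69], [-2.54, 2.54]. Speed limits (rad/s): [2.39, 2.39, 3.01, 3.14, 3.14, 3.14].

INTERFACE

Orientations are given as a rotation vector (axis times angle).
In Python, from workcell import get_obs, get_image, job, models gives the robot as it stands.
- The arm moves only by the tool jog_arm, never from a script. Its argument "increments" is one flat list of numbers, 7 for each row, row after row: the turn, a rotation vector about the tool's x, y, z in degrees, then the shift along the tool's x, y, z in mm, then the opening in per cent of the stroke, from 0 (shut) to 100 (fully open). A call has 1 to 12 rows; each row shifts and turns the commanded pose from where the row before left it, along the tool's axes as they then stand; what a row does not reach is not made up. A row lasts 1/8 s, in which the tool goes at most 62.5 mm and 10.7 degrees, less where a joint would pass 70% of its speed; a pose out of reach is approached as far as the arm can. A call is refused whole if a number of a shift passes 62.5 or a number of a turn 10.7, either way. A call with a gripper value outside its range is refused whole. The fingers move at their own pace and stop on an object; the grip force is fixed at half the most. Time passes only in rows, so rows that do not move let the fingers close. It gives the time, the measured TCP pose, the force, the opening and the grip force at its end, in the units of the state.
- get_obs(): the state, without advancing time (a new reading comes with each control period).
- get_image(name): name is "scene" or "side" or "wrist"; returns a dict with "pixels" (384x512x3 uint8, blue, green, red), "depth" (384x512 float32, mm along the optical axis (not along the pixel's ray), 0 where there is no reading), "fx", "fy", "cx", "cy" (pixels), "cam_to_world" (4x4, takes a point from camera to world coordinates); the wrist camera has in their place "tool_from_camera" (4x4, takes a point from camera to tool coordinates, whose origin is the TCP and whose axes are the flange's). Camera axes: x right, y up, looking along -z (the intrinsics and any distortion apply to the point x, -y, -z); pixel columns grow to the right and rows downward; lengths in mm; the calibration is good to about 2 mm. The wrist camera is an equidistant fisheye: a pixel r from the principal point sees the ray r / f radians off the axis. A picture is of the moment at which its call begins: read the wrist's pose just before it.
- job.close_job(): hands the job in; it is judged then, once.
Trained networks look in the newest picture that a camera, given by its name, has taken for a name from the list of things; names that differ only in an ending like _2 or _b are one class to them, and where a whole thing is asked for, a point or a joint stands for the part that bears it (a point fixed in the world has none). Each returns a list of dicts, best first, with "p" (0 to 1); they miss things now and then, are a little off and sometimes report something else, mostly with a low value. They report only what shows in the picture. A call takes as long as a camera call. They do not tell look-alikes from the thing itself.
- models.look_for(target, camera): "centre" ([x, y, z] in mm, in world coordinates, good to about 4 mm: the middle of the surface that is visible of it).
- models.regions_of(target, camera): "region" (384x512 bool, what is visible of it).
The state is a dict: "t": time; "qpos": joint angles; "qvel": joint speeds; "joint_torque": joint torques, N m; "ee_pos": TCP position; "orientation": TCP orientation; "ft_force": force on the tool from outside, world axes, zero at the start; "moment": the same for the moment, N m; "width": finger opening in mm; "grasp_force": force on a finger pad.
Only numpy, scipy, OpenCV 4.12 (cv2) and the standard library are available. Lean on these libraries where they do the work, as an engineer would, in place of code of your own. Each camera call takes 0.05 s, during which the arm holds its last target. There are 200 camera calls.

TASK

The brass altar fittings have been rinsed and drained: empty the drop-bottom basket into the tray standing under it. Free its hand lever from the hooked pocket of the gate without forcing it against the plate, ease the floor down with the lever without ever letting it drop, and once every fitting has slid into the tray bring the floor back up, leave the lever latched home in its pocket and let go. Do not disturb the tray or the bottle, can and brush standing about.

Things in the scene. Friction and masses are not known exactly. Their poses are not given: they have to be found in the camera images.
- stand: Fixed steel stand, 340 x 300 x 275 mm, with an open-topped wire basket (inside 166 x 200 mm, rim 275 mm and floor 200 mm above the table). Origin on the table under the basket's middle; x points from the floor's hinge side to where the fittings slide out (roughly to the robot's right), z up. The hand lever and its gate are on the -y side, which roughly faces the robot; the gate's lowest and highest parts are 270 and 287 mm above the table.
- shaft (a point): Point on the floor's hinge shaft, in the plane of the latched lever: in the stand's frame x -85, y -170, z 200 mm. The shaft runs along the stand's y; lever and floor turn together about it. The sideways hinge of the lever is here too.
- gate: Level 6 mm steel gate plate, slotted for the 10 mm lever stem; axes as the stand's, origin at the latched stem, mid-height 280 mm. A bar parts the pocket (+y side, at the slot's -x end) from the long run (-y side). Under it an adjustable keeper has a hooked nose and an end wall, leaving a neck between them: the only way from pocket to run, with about 3 mm to spare. Over 50 N on the gate or keeper is forcing it.
- grip (a point): Middle of the lever's black round hand grip (26 mm thick, 65 mm long along the lever), 150 mm from the shaft. Free all round for 30 mm; the gate lies 40 to 55 mm below. Latched, the lever leans 25 degrees from upright to the stand's -x (grip middle 336 mm above the table); floor fully open, 36 degrees to +x. The grip does not turn on the lever, so a firm hand must swing with it.
- floor (a joint): Turn of floor and lever about the shaft, rad. 0: latched, floor level; 1.06: fully open; grows as the floor's +x edge swings down and the lever goes to stand +x. The neck lies at -0.10 to -0.28, where in that span differs each time with the keeper's setting and must be felt. Loaded, the floor falls by itself unless held (3 to 7 N at the grip, half that empty). Fittings slide off at 0.5 to 0.8. Let go open, it stays.
- lever (a joint): Sideways lean of the lever against its spring, rad: 0 in the pocket, grows as the grip goes to the stand's -y, stop 0.30. To unlatch: push to stand -x till the stem meets the keeper's end wall, then draw sideways past 0.2 (30 mm at the grip) along that wall into the run; to latch, the reverse. The spring pulls it towards the basket with 3 N at the grip at 0, 6 N at 0.2, 8 N at 0.30.
- tray: Loose wooden tray lined with a black rubber mat, 300 (x) x 245 (y) x 55 mm high, walls 8 mm, about 1.1 kg; on the table under the basket between the stand's legs, reaching out past its +x side. Origin at the middle of its underside; the mat's top is 12 mm above it.
- boss_a: Round domed boss, 62 mm across, 25 mm high; a cast brass altar fitting that starts on the basket's floor; 130 g give or take a third; origin at the centre of its flat underside, z up out of its face. 
- boss_b: Like boss_a.
- mount_a: Tongue-shaped mount, 84 x 42 x 16 mm, rounded at one end, with a rib; a cast brass altar fitting that starts on the basket's floor; 130 g give or take a third; origin at the centre of its flat underside, z up out of its face. x along its length.
- mount_b: Like mount_a.
- sprayer: Bystander: white trigger spray bottle, 74 mm across, 200 mm tall. Origin under its middle.
- can: Bystander: plain aerosol can, 54 mm across, 170 mm tall. Origin under its middle.
- brush: Bystander: brush with a wooden handle, 190 mm long, lying on the table.
There are look-alikes about, which are no part of the job. Leave any black or purple look-alike of the mount_a alone.

How it is judged (in metres and radians):
On the way:
1. with the floor swung down (past 0.3 rad), all four fittings lie in the tray (value of joint floor above 0.3 rad and x of boss_a in the frame of tray between -0.14 and 0.14 m and y of boss_a in the frame of tray between -0.113 and 0.113 m and z of boss_a in the frame of tray between 0 and 0.065 m and x of boss_b in the frame of tray between -0.14 and 0.14 m and y of boss_b in the frame of tray between -0.113 and 0.113 m and z of boss_b in the frame of tray between 0 and 0.065 m and x of mount_a in the frame of tray between -0.14 and 0.14 m and y of mount_a in the frame of tray between -0.113 and 0.113 m and z of mount_a in the frame of tray between 0 and 0.065 m and x of mount_b in the frame of tray between -0.14 and 0.14 m and y of mount_b in the frame of tray between -0.113 and 0.113 m and z of mount_b in the frame of tray between 0 and 0.065 m), for 0.2 s.
At the end, for the whole second after the job is handed in: the floor is level again (joint within -0.05 to 0.035 rad), the lever is sprung home in its pocket (sideways lean under 0.06 rad), and all four fittings lie at rest in the tray (origins within its walls and less than 65 mm above its underside) (value of joint floor between -0.05 and 0.035 rad and value of joint lever below 0.06 rad and x of boss_a in the frame of tray between -0.14 and 0.14 m and y of boss_a in the frame of tray between -0.113 and 0.113 m and z of boss_a in the frame of tray between 0 and 0.065 m and x of boss_b in the frame of tray between -0.14 and 0.14 m and y of boss_b in the frame of tray between -0.113 and 0.113 m and z of boss_b in the frame of tray between 0 and 0.065 m and x of mount_a in the frame of tray between -0.14 and 0.14 m and y of mount_a in the frame of tray between -0.113 and 0.113 m and z of mount_a in the frame of tray between 0 and 0.065 m and x of mount_b in the frame of tray between -0.14 and 0.14 m and y of mount_b in the frame of tray between -0.113 and 0.113 m and z of mount_b in the frame of tray between 0 and 0.065 m and linear speed of each of boss_a, boss_b, mount_a, mount_b below 0.03 m/s); the robot touches nothing.
It fails at once if the floor drops: more than 0.1 rad below level, it swings down faster than 2 rad/s (velocity of joint floor above 2 rad/s and value of joint floor above 0.1 rad).
It fails at once if the lever is forced against the gate: over 50 N on the gate or its keeper (contact force between gate and anything else above 50 N).
It fails at once if the tray is shoved more than 40 mm (distance of tray from where it was at the start of the episode above 0.04 m).
It fails at once if the spray bottle, the can or the brush is moved more than 30 mm (distance of any of sprayer, can, brush from where it was at the start of the episode above 0.03 m).
It also fails if it takes over 66 s, if anything falls off the work surface, if the arm or the gripper's body presses on something with over 40 N, if the wrist force passes 120 N, or if a joint passes its speed limit or range.

## Working session

There is one attempt and no reset: what is moved stays moved. The work goes in short steps, Python scripts to look and compute and a tool call to move; the robot and the scene stay as the last step left them, time stands still between calls to the robot, and variables do not carry over. Pictures are saved under pics/ and viewed, at most 10 in all, crops included, and the job is handed in when it is done.

Besides the shell and the picture viewer there is one more tool, called as a command line: name --argument value ..., lists and objects as JSON in quotes. jog_arm: Moves the arm, as the interface text tells. Its arguments: {"type":"object","properties":{"increments":{"type":"array"}},"required":["increments"]}

```bash
mkdir -p pics; cat > h.py <<'E'
import numpy as np, cv2
from scipy.spatial.transform import Rotation as R
from workcell import get_obs, get_image, job, models
def world(im,u,v,d=None):
    d=im["depth"][v,u] if d is None else d
    p=np.array([(u-im["cx"])/im["fx"]*d,-(v-im["cy"])/im["fy"]*d,-d,1])
    return (im["cam_to_world"]@p)[:3]
E
python3 - <<'E'
from h import *
o=get_obs();print({k:np.round(v,3) for k,v in o.items()})
ims=[]
for c in("scene","side"):
    im=get_image(c);ims.append(im["pixels"]);np.savez(f"{c}.npz",**im)
    print(c,np.round(im["cam_to_world"],3).tolist(),im["fx"],im["cx"],im["cy"])
    for t in("grip","gate","stand","tray","boss_a","mount_a","sprayer","can","brush","shaft"):
        try:print(t,[(np.round(r["centre"]).tolist(),round(r["p"],2)) for r in models.look_for(t,c)])
        except Exception as e:print(t,e)
cv2.imwrite("pics/a.png",cv2.resize(ims[0],(768,576)));cv2.imwrite("pics/b.png",cv2.resize(ims[1],(768,576)))
E
```

```text
{'t': np.float64(0.0), 'qpos': array([ 1.102,  0.424,  1.631, -0.   ,  1.089, -0.019]), 'qvel': array([-0.   ,  0.002,  0.003, -0.   ,  0.001,  0.001]), 'joint_torque': array([ 2.0000e-03, -5.4465e+01, -2.7366e+01,  6.5000e-02,  2.3000e-02,
       -0.0000e+00]), 'ee_pos': array([271.477, 562.355, 221.9  ]), 'orientation': array([-7.010e-01, -3.062e+00,  2.000e-03]), 'ft_force': array([ 0.489, -0.03 , -0.029]), 'moment': array([-0.057,  0.017,  0.007]), 'grasp_force': np.float64(0.0), 'width': np.float64(87.766)}
scene [[-0.461, -0.768, 0.444, 1207.181], [0.887, -0.405, 0.221, 339.816], [0.01, 0.496, 0.869, 1439.111], [0.0, 0.0, 0.0, 1.0]] 448.9190562269196 251.68428058187772 188.96501449132063
grip [([500.0, 134.0, 340.0], 0.63)]
gate [([490.0, 77.0, 286.0], 0.74), ([696.0, 5.0, 203.0], 0.49), ([499.0, 130.0, 342.0], 0.18)]
stand [([644.0, -16.0, 214.0], 0.85)]
tray [([697.0, 11.0, 11.0], 0.66)]
boss_a [([695.0, -72.0, 215.0], 0.49)]
mount_a [([571.0, 220.0, 12.0], 0.78), ([697.0, 6.0, 205.0], 0.77), ([594.0, -69.0, 208.0], 0.76), ([767.0, -319.0, 12.0], 0.67), ([707.0, 214.0, 12.0],
[... 291 characters left out ...]
], [0.009, 0.824, 0.566, 735.566], [0.0, 0.0, 0.0, 1.0]] 346.4299778258453 257.41331137468757 197.19461843764526
grip [([494.0, 129.0, 332.0], 0.65)]
gate [([484.0, 71.0, 281.0], 0.95)]
stand [([579.0, -59.0, 228.0], 0.94), ([597.0, 389.0, 71.0], 0.39)]
tray [([640.0, -113.0, 14.0], 0.94)]
boss_a [([596.0, 6.0, 211.0], 0.72), ([684.0, -89.0, 206.0], 0.7)]
mount_a [([386.0, -165.0, 12.0], 0.83), ([589.0, -72.0, 204.0], 0.68), ([757.0, -323.0, 6.0], 0.59), ([549.0, 213.0, 9.0], 0.55), ([694.0, -0.0, 210.0], 0.52)]
sprayer [([653.0, 349.0, 145.0], 0.78), ([598.0, 387.0, 73.0], 0.72)]
can [([598.0, 389.0, 71.0], 0.74)]
brush [([465.0, -329.0, 16.0], 0.91), ([493.0, 123.0, 332.0], 0.21)]
shaft []
```

View pics/a.png

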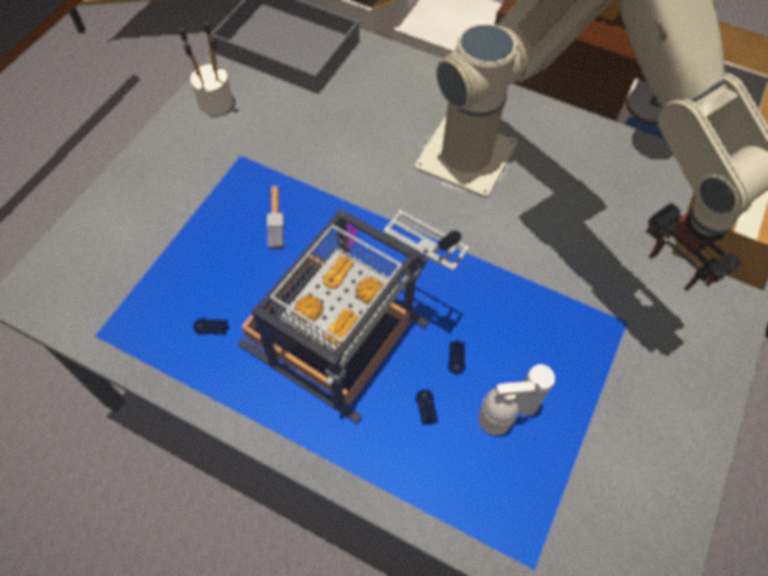

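View pics/b.png

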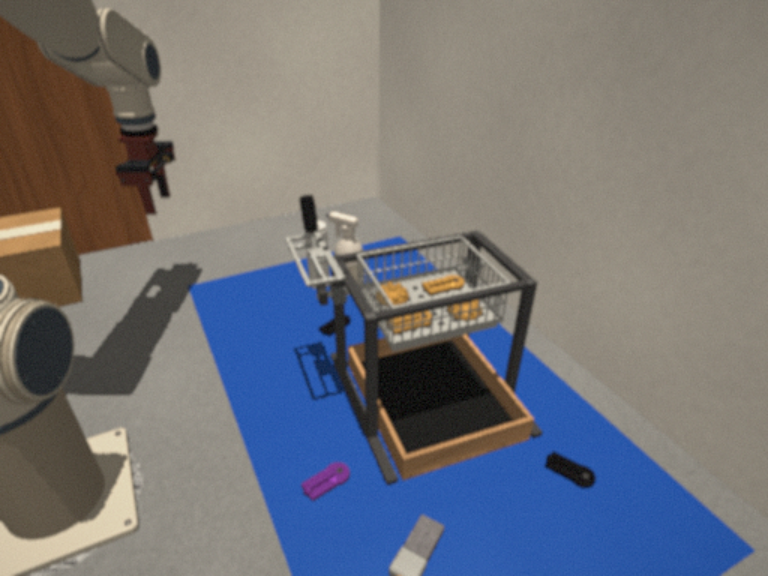

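The grip is the black cylinder at scene (450,240) and side (308,212). Black mount look-alikes lie at scene (210,326), (457,357) and (427,406), with a purple one at (352,235); the bystanders and look-alikes stay clear. Next I'll fit the stand and grip pose.

```bash
cat > fit.py <<'E'
from h import *
for c in("scene","side"):
    im=get_image(c)
    g=models.regions_of("grip",c)[0];m=g["region"]
    v,u=np.nonzero(m&(im["depth"]>0))
    P=np.array([world(im,a,b) for a,b in zip(u,v)]);P=P[(P[:,2]>290)&(P[:,2]<380)]
    print(c,g["p"],len(P),np.median(P,0).round(1),P.min(0).round(),P.max(0).round())
    cw=im["cam_to_world"][:3,3];md=np.median(P,0);print("axis-centre est",(md+(md-cw)/np.linalg.norm(md-cw)*11).round(1))
    q=P-P.mean(0);print("dir",np.linalg.svd(q)[2][0].round(3))
    V,U=np.nonzero(im["depth"]>0)
    d=im["depth"][V,U];A=np.c_[(U-im["cx"])/im["fx"]*d,-(V-im["cy"])/im["fy"]*d,-d,np.ones(len(d))]@im["cam_to_world"].T
    col=im["pixels"][V,U].astype(int)
    k=(A[:,2]>262)&(A[:,2]<290)&(A[:,0]>430)&(A[:,0]<850)&(abs(A[:,1]+20)<220)
    dark=k&(col.max(1)<95); lit=k&(col.min(1)>100)
    for n,kk in(("dark",dark),("gateish",lit&(A[:,0]<530))):
        B=A[kk][:,:2].astype(np.float32);r=cv2.minAreaRect(B);print(n,len(B),np.round(r[0],1),np.round(r[1],1),round(r[2],2))
    # floor points between z 195..206
crop=cv2.resize(get_image("scene")["pixels"][120:220,230:330],(600,600),interpolation=cv2.INTER_CUBIC)
crop2=cv2.resize(get_image("side")["pixels"][115:215,175:275],(600,600),interpolation=cv2.INTER_CUBIC)
cv2.imwrite("pics/c.png",cv2.resize(np.hstack([crop,crop2]),(800,400)))
E
python3 fit.py
```

```text
scene 0.64 145 [499.1 139.7 352.4] [483. 111. 290.] [507. 159. 374.]
axis-centre est [493.1 138.  343.3]
dir [-0.029  0.428  0.903]
dark 1055 [617.4   0.8] [246.2 359.4] 83.46
gateish 539 [474.6  82.4] [169.2  69.3] 83.3
side 0.56 261 [489.9 126.7 335.5] [480. 110. 291.] [506. 149. 366.]
axis-centre est [493.  136.1 330.8]
dir [-0.035 -0.355 -0.934]
dark 1349 [628.4   7.7] [282.  337.3] 83.26
gateish 533 [474.9  29.5] [276.7  74.3] 88.17
```

View pics/c.png

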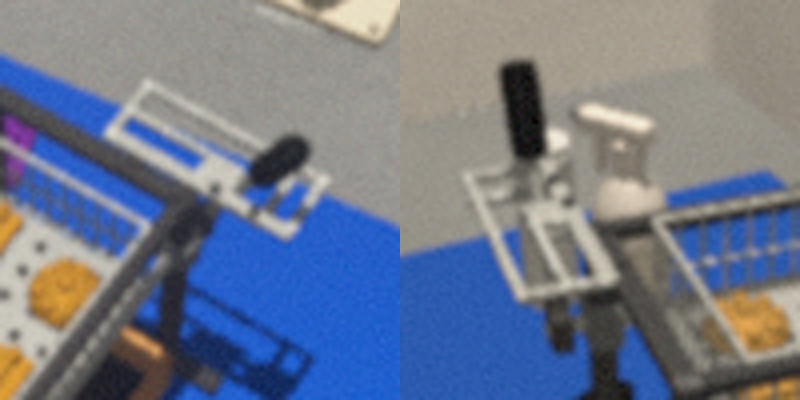

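```bash
cat > plan.py <<'E'
from h import *
import json,os,sys
TH=np.deg2rad(-96.6); S=R.from_euler('z',TH)
C=json.load(open('cfg.json')) if os.path.exists('cfg.json') else dict(grip=[493,136.5,336])
L=lambda f,l:S*R.from_euler('y',f-np.deg2rad(25))*R.from_euler('x',l)   # lever frame, z up the lever
shaft=np.array(C['grip'])-L(0,0).apply([0,0,150])
def tool(f,l,r=135.):   # TCP at radius r; tool z=-lever z, tool y=+stand y
    q=L(f,l); return shaft+q.apply([0,0,r]), q*R.from_euler('x',np.pi)*R.from_euler('z',np.pi)
def load():
    if os.path.exists('cmd.json'):
        d=json.load(open('cmd.json'));return np.array(d['p']),R.from_quat(d['q'])
    return np.array([271.708,562.832,222.675]),R.from_rotvec(get_obs()["orientation"])
def save(p,q):json.dump(dict(p=list(p),q=list(q.as_quat())),open('cmd.json','w'))
def plan(wps,grip):
    "wps: list of ((p,R), nrows)"
    p,q=load();out=[]
    for (P,Q),n in wps:
        for k in range(n):
            rv=(q.inv()*Q).as_rotvec(degrees=True)/(n-k); d=q.inv().apply(P-p)/(n-k)
            rv,d=rv.round(1),d.round(1)
            p=p+q.apply(d); q=q*R.from_rotvec(rv,degrees=True)
            assert abs(rv).max()<10.7 and np.linalg.norm(d)<62.5,(rv,d)
            out.append([*(rv+0.0).tolist(),*(d+0.0).tolist(),grip])
    print(len(out),'rows');print(',\n'.join(str([float(x) for x in r])[1:-1] for r in out))
    save(p,q);print('cmd end',p.round(1),q.as_rotvec().round(3))
def status():
    o=get_obs();p,q=load()
    e=R.from_rotvec(o['orientation'])
    tip=e.apply([0,0,-19])+o['ee_pos']-shaft     # grasp point
    w=(S.inv()).apply(tip); r=np.linalg.norm(w)
    print('t %.2f'%o['t'],'err',(o['ee_pos']-p).round(1),'rot',np.rad2deg((q.inv()*e).as_rotvec()).round(1),'w %.1f gf %.1f'%(o['width'],o['grasp_force']))
    print('F stand',S.inv().apply(o['ft_force']).round(1),'M',S.inv().apply(o['moment']).round(2),'floor %.3f lean %.3f r %.1f'%(np.arctan2(w[0],w[2])+np.deg2rad(25),np.arcsin(-w[1]/r),r),'q',o['qpos'].round(2))
E
python3 - <<'E'
from plan import *
status()
p,q=load();y=tool(0,0)[1].apply([0,1,0]);print(y,q.apply([0,1,0]))
p0,q0=tool(0,0,245)
plan([((np.array([320,470,400.]),(q*R.from_rotvec((q.inv()*q0).as_rotvec()*.4))),5),((p0,q0),7)],100)
E
```

```text
t 1.40 err [ 0.  0. -0.] rot [0. 0. 0.] w 87.9 gf 0.0
F stand [ 0.6 -0.1  0.5] M [0.03 0.05 0.03] floor -1.045 lean 0.526 r 535.7 q [ 1.1   0.42  1.63  0.    1.09 -0.02]
[ 9.93372766e-01 -1.14937150e-01 -1.38777878e-16] [4.34776012e-01 9.00538627e-01 1.31019369e-05]
12 rows
1.2, -1.7, 5.6, -16.8, -12.5, -35.5, 100.0,
1.2, -1.7, 5.6, -19.0, -11.5, -34.7, 100.0,
1.3, -1.8, 5.6, -21.1, -10.3, -33.8, 100.0,
1.2, -1.7, 5.5, -23.0, -8.9, -33.0, 100.0,
1.3, -1.8, 5.6, -24.8, -7.2, -32.0, 100.0,
1.3, -1.9, 6.0, -48.6, -4.3, 5.5, 100.0,
1.3, -1.9, 6.0, -48.6, 1.0, 7.2, 100.0,
1.3, -1.8, 5.9, -47.9, 6.2, 8.7, 100.0,
1.3, -1.9, 6.0, -46.8, 11.3, 10.0, 100.0,
1.3, -1.8, 5.9, -44.9, 16.4, 11.2, 100.0,
1.4, -1.9, 6.0, -42.7, 21.1, 12.1, 100.0,
1.3, -1.8, 5.9, -39.8, 25.8, 12.9, 100.0
cmd end [497.6 176.3 422.1] [ 2.101  1.873 -0.465]
```

jog_arm --increments '[1.2,-1.7,5.6,-16.8,-12.5,-35.5,100,1.2,-1.7,5.6,-19.0,-11.5,-34.7,100,1.3,-1.8,5.6,-21.1,-10.3,-33.8,100,1.2,-1.7,5.5,-23.0,-8.9,-33.0,100,1.3,-1.8,5.6,-24.8,-7.2,-32.0,100,1.3,-1.9,6.0,-48.6,-4.3,5.5,100,1.3,-1.9,6.0,-48.6,1.0,7.2,100,1.3,-1.8,5.9,-47.9,6.2,8.7,100,1.3,-1.9,6.0,-46.8,11.3,10.0,100,1.3,-1.8,5.9,-44.9,16.4,11.2,100,1.4,-1.9,6.0,-42.7,21.1,12.1,100,1.3,-1.8,5.9,-39.8,25.8,12.9,100]'

```text
t: 2.9
ee_pos: [498.2, 175.0, 422.3]
orientation: [2.104, 1.869, -0.465]
ft_force: [0.4, 0.2, -0.2]
width: 87.9
grasp_force: 0.0
```

```bash
python3 - <<'E'
from plan import *
status()
o=get_obs();im=get_image("wrist");print({k:(np.round(v,3).tolist()) for k,v in im.items() if k not in("pixels","depth")})
for r in models.look_for("grip","wrist"):print(r)
r=models.regions_of("grip","wrist")
Tc=np.array(im["tool_from_camera"]);e=R.from_rotvec(o['orientation'])
if r:
    m=r[0]["region"];v,u=np.nonzero(m&(im["depth"]>0));d=im["depth"][v,u]
    dx,dy=u-im["cx"],v-im["cy"];rr=np.hypot(dx,dy);th=rr/im["fx"];s=np.tan(th)/np.maximum(rr,1e-6)*d
    P=np.c_[dx*s,-dy*s,-d,np.ones(len(d))]@Tc.T
    W=e.apply(P[:,:3])+o['ee_pos']
    from plan import shaft,S
    lf=L(0,0).inv().apply(W-shaft);print(r[0]["p"],len(lf),"lever-frame pctl",np.percentile(lf,[2,25,50,75,98],axis=0).round(1))
cv2.imwrite("pics/w1.png",im["pixels"])
status()
E
```

```text
t 2.90 err [ 0.6 -1.4  0.2] rot [ 0.  -0.   0.2] w 87.9 gf 0.0
F stand [-0.3  0.3 -0.2] M [-0.06  0.17  0.  ] floor 0.005 lean -0.003 r 263.6 q [ 0.52  0.24  1.5  -0.35  1.67  0.65]
{'fx': 297.319, 'fy': 297.319, 'cx': 251.235, 'cy': 189.784, 'tool_from_camera': [[0.0, 0.963, 0.271, 74.566], [1.0, -0.0, -0.001, -0.035], [-0.001, 0.271, -0.963, -161.036], [0.0, 0.0, 0.0, 1.0]]}
{'centre': [494.0, 151.9, 360.1], 'p': 0.79}
0.75 1250 lever-frame pctl [[-14.5  -9.7  25.9]
 [-11.7  -3.2 149.7]
 [ -7.7   1.6 178.1]
 [ -1.9   7.  181.7]
 [  8.   12.9 183. ]]
t 3.05 err [ 0.7 -1.4 -0.2] rot [ 0.1 -0.   0.1] w 87.5 gf 0.0
F stand [-0.2 -0.4  0.8] M [-0.05  0.14 -0.03] floor 0.004 lean -0.003 r 263.2 q [ 0.52  0.24  1.5  -0.35  1.67  0.65]
```

View pics/w1.png

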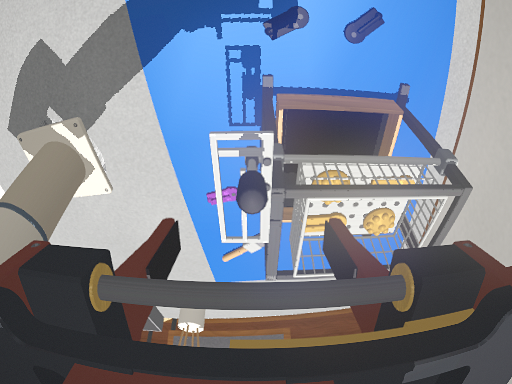

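The picture shows the black grip end-on at (251,190), midway between the open fingers, with the gate frame under it. The purple look-alike on the table is at (222,195).

```bash
python3 - <<'E'
from plan import *
o=get_obs();im=get_image("wrist")
r=models.regions_of("grip","wrist")
Tc=np.array(im["tool_from_camera"]);e=R.from_rotvec(o['orientation'])
m=r[0]["region"];v,u=np.nonzero(m&(im["depth"]>0));d=im["depth"][v,u]
dx,dy=u-im["cx"],v-im["cy"];rr=np.hypot(dx,dy);s=np.tan(rr/im["fx"])/np.maximum(rr,1e-6)*d
P=np.c_[dx*s,-dy*s,-d,np.ones(len(d))]@Tc.T
lf=L(0,0).inv().apply(e.apply(P[:,:3])+o['ee_pos']-shaft)
for a,b in((177,190),(150,175),(118,150)):
    k=(lf[:,2]>a)&(lf[:,2]<b)&(abs(lf[:,0])<25)&(abs(lf[:,1])<25);print(a,k.sum(),np.percentile(lf[k],[1,50,99],axis=0).round(1).tolist())
    (c,rad)=cv2.minEnclosingCircle(lf[k][:,:2].astype(np.float32));print(c,rad)
E
```

```text
177 662 [[-12.5, -9.6, 177.4], [-2.3, 1.5, 181.7], [9.1, 12.7, 183.4]]
(-1.3190085887908936, 1.5036455392837524) 12.099201202392578
150 263 [[-14.5, -11.6, 150.3], [-12.2, 1.5, 166.7], [3.4, 13.8, 174.9]]
(-1.5744434595108032, 1.4097545146942139) 13.431422233581543
118 150 [[-14.9, -10.3, 125.0], [-13.1, 1.6, 138.2], [-6.8, 13.4, 149.8]]
(-6.438174247741699, 1.5525054931640625) 12.193952560424805
```

```bash
python3 - <<'E'
from plan import *
g=np.array(C['grip'])+L(0,0).apply([-1.5,1.5,0]);json.dump(dict(grip=g.tolist()),open('cfg.json','w'));print(g)
E
python3 - <<'E'
from plan import *
o=get_obs();save(o['ee_pos'],R.from_rotvec(o['orientation']))
plan([(tool(0,0,200),3),(tool(0,0,135),5)],100)
E
```

```text
[494.6463118  137.67804648 335.36607261]
8 rows
0.0, 0.0, 0.0, 0.4, 0.6, 15.0, 100.0,
0.0, 0.0, 0.0, 0.4, 0.6, 15.0, 100.0,
0.0, -0.1, 0.1, 0.4, 0.6, 14.9, 100.0,
0.0, 0.0, 0.0, 0.0, 0.0, 13.0, 100.0,
0.0, 0.0, 0.0, 0.0, 0.0, 13.0, 100.0,
0.0, 0.0, 0.0, 0.0, 0.0, 13.0, 100.0,
0.0, 0.0, 0.0, 0.0, 0.0, 13.0, 100.0,
0.0, 0.0, 0.0, 0.1, 0.0, 13.0, 100.0
cmd end [493.9 131.4 321.8] [ 2.102  1.871 -0.466]
```

jog_arm --increments '[0,0,0,0.4,0.6,15,100,0,0,0,0.4,0.6,15,100,0,-0.1,0.1,0.4,0.6,14.9,100,0,0,0,0,0,13,100,0,0,0,0,0,13,100,0,0,0,0,0,13,100,0,0,0,0,0,13,100,0,0,0,0.1,0,13,100,0,0,0,0,0,0,100]'

```text
t: 4.28
ee_pos: [493.7, 130.5, 321.0]
orientation: [2.102, 1.87, -0.469]
ft_force: [0.3, -0.7, 0.5]
width: 87.9
grasp_force: 0.0
```

```bash
python3 -c "
from plan import *
status()"
```

```text
t 4.28 err [-0.2 -0.9 -0.8] rot [ 0.1 -0.1  0. ] w 87.9 gf 0.0
F stand [0.6 0.4 0.5] M [-0.11  0.07  0.01] floor 0.003 lean 0.001 r 152.9 q [ 0.45  0.27  1.68 -0.37  1.44  0.66]
```

Well centred. Closing.

jog_arm --increments '[0,0,0,0,0,0,0,0,0,0,0,0,0,0,0,0,0,0,0,0,0,0,0,0,0,0,0,0,0,0,0,0,0,0,0,0,0,0,0,0,0,0]'

```text
t: 5.03
ee_pos: [494.2, 131.2, 322.0]
orientation: [2.101, 1.87, -0.466]
ft_force: [-0.4, 0.0, 0.4]
width: 31.1
grasp_force: 0.0
```

```bash
python3 -c "
from plan import *
status()
plan([(tool(-0.085,0,134.5),5)],0)"
```

```text
t 5.03 err [ 0.3 -0.3  0.2] rot [-0. -0.  0.] w 31.1 gf 0.0
F stand [ 0.  -0.4  0.4] M [-0.07  0.11  0.05] floor 0.001 lean -0.002 r 154.1 q [ 0.45  0.27  1.68 -0.37  1.44  0.66]
5 rows
0.0, -1.0, 0.0, 2.3, 0.0, 0.2, 0.0,
0.0, -1.0, 0.0, 2.3, 0.0, 0.2, 0.0,
0.0, -0.9, 0.0, 2.3, 0.0, 0.1, 0.0,
0.0, -1.0, 0.0, 2.3, 0.0, 0.1, 0.0,
0.0, -0.9, 0.0, 2.2, 0.0, 0.0, 0.0
cmd end [495.1 141.2 316.1] [ 2.049  1.825 -0.546]
```

jog_arm --increments '[0,0,0,0,0,0,0,0,0,0,0,0,0,0,0,0,0,0,0,0,0]'

```text
t: 5.4
ee_pos: [493.7, 131.2, 321.9]
orientation: [2.102, 1.871, -0.467]
ft_force: [-6.0, 0.6, 1.1]
width: 26.4
grasp_force: 30.0
```

```bash
python3 -c "
from plan import *
status()"
```

```text
t 5.40 err [ -1.4 -10.1   5.9] rot [0.  4.8 0. ] w 26.4 gf 30.0
F stand [ 0.1 -6.   1.1] M [-0.82  0.19 -0.33] floor 0.002 lean 0.001 r 154.1 q [ 0.45  0.27  1.68 -0.37  1.45  0.66]
```

jog_arm --increments '[0,0,0,0,-0.6,0,0,0,-1,0,2.3,0,0.2,0,0,-1,0,2.3,0,0.2,0,0,-0.9,0,2.3,0,0.1,0,0,-1,0,2.3,0,0.1,0,0,-0.9,0,2.2,0,0,0,0,0,0,0,0,0,0]'

```text
t: 6.28
ee_pos: [494.8, 141.1, 316.9]
orientation: [2.048, 1.822, -0.547]
ft_force: [-5.5, -0.6, 8.1]
width: 26.0
grasp_force: 30.0
```

```bash
python3 -c "
from plan import *
p,q=load();save(p+q.apply([0,-.6,0]),q)
status()"
```

```text
t 6.28 err [ 0.3 -0.2  0.8] rot [-0.  -0.1  0. ] w 26.0 gf 30.0
F stand [ 1.3 -5.4  8.1] M [-0.8  -0.66 -0.45] floor -0.082 lean 0.002 r 154.2 q [ 0.5   0.32  1.66 -0.42  1.49  0.72]
```

```bash
cat >> plan.py <<'E'
def tf(f,l,r=135.,dy=-1.1):
    P,Q=tool(f,l,r);return P+S.apply([0,dy,0]),Q
def st():
    status();o=get_obs();e=R.from_rotvec(o['orientation'])
    F=e.inv().apply(o['ft_force']);print('tool F: to+x(tang) %.1f  toward +y %.1f  up lever %.1f'%(-F[0],F[1],-F[2]),'M',e.inv().apply(o['moment']).round(2))
E
python3 -c "
from plan import *
plan([(tf(-0.103,0,135),2)],0)
plan([(tf(-0.116,0,135),2)],0)
plan([(tf(-0.129,0,135),2)],0)
plan([(tf(-0.142,0,135),2)],0)
"
```

```text
2 rows
0.0, -0.5, 0.0, 1.2, -0.3, -0.2, 0.0,
0.0, -0.6, 0.0, 1.2, -0.2, -0.3, 0.0
cmd end [494.2 143.7 315.3] [ 2.037  1.814 -0.563]
2 rows
0.0, -0.4, 0.0, 0.9, 0.0, 0.0, 0.0,
0.0, -0.3, 0.0, 0.9, 0.0, 0.0, 0.0
cmd end [494.4 145.2 314.4] [ 2.029  1.807 -0.575]
2 rows
0.0, -0.4, 0.0, 0.9, 0.0, 0.0, 0.0,
0.0, -0.4, 0.0, 0.8, 0.0, 0.0, 0.0
cmd end [494.6 146.7 313.5] [ 2.02   1.799 -0.587]
2 rows
0.0, -0.4, 0.0, 0.9, 0.0, 0.0, 0.0,
0.0, -0.3, 0.0, 0.9, 0.0, 0.0, 0.0
cmd end [494.8 148.2 312.5] [ 2.012  1.792 -0.598]
```

jog_arm --increments '[0,-0.5,0,1.2,-0.3,-0.2,0,0,-0.6,0,1.2,-0.2,-0.3,0,0,0,0,0,0,0,0]'

```text
t: 6.65
ee_pos: [494.9, 143.3, 315.8]
orientation: [2.035, 1.812, -0.564]
ft_force: [-3.1, -3.1, 5.9]
width: 25.9
grasp_force: 30.0
```

jog_arm --increments '[0,-0.4,0,0.9,0,0,0,0,-0.3,0,0.9,0,0,0,0,0,0,0,0,0,0]'

```text
t: 7.02
ee_pos: [495.1, 144.8, 314.9]
orientation: [2.028, 1.805, -0.575]
ft_force: [-2.3, -2.3, 5.7]
width: 25.9
grasp_force: 30.0
```

```bash
python3 -c "
from plan import *
save(*tf(-0.116,0,135))
st()"
```

```text
t 7.03 err [ 0.7 -0.4  0.5] rot [-0.1 -0.1  0.1] w 25.9 gf 30.0
F stand [ 2.5 -2.   5.7] M [-0.35 -0.68 -0.22] floor -0.113 lean 0.003 r 154.3 q [ 0.52  0.34  1.65 -0.44  1.51  0.74]
tool F: to+x(tang) 5.2  toward +y -2.0  up lever 3.5 M [ 0.41 -0.68  0.  ]
```

jog_arm --increments '[0,-0.4,0,1,0,0,0,0,-0.4,0,1,0,0,0,0,0,0,0,0,0,0]'

```text
t: 7.4
ee_pos: [495.3, 146.5, 313.9]
orientation: [2.019, 1.797, -0.588]
ft_force: [-1.8, -2.4, 7.1]
width: 26.0
grasp_force: 30.0
```

jog_arm --increments '[0,-0.4,0,1,0,0,0,0,-0.4,0,1,0,0,0,0,0,0,0,0,0,0]'

```text
t: 7.78
ee_pos: [495.4, 148.2, 312.8]
orientation: [2.01, 1.789, -0.6]
ft_force: [-2.6, -3.3, 6.3]
width: 26.1
grasp_force: 30.0
```

jog_arm --increments '[0,-0.4,0,1,0,0,0,0,-0.4,0,1,0,0,0,0,0,0,0,0,0,0]'

```text
t: 8.15
ee_pos: [495.6, 149.8, 311.7]
orientation: [2.001, 1.78, -0.613]
ft_force: [-1.8, -2.0, 6.1]
width: 26.0
grasp_force: 30.0
```

jog_arm --increments '[0,-0.4,0,1,0,0,0,0,-0.4,0,1,0,0,0,0,0,0,0,0,0,0]'

```text
t: 8.52
ee_pos: [495.8, 151.1, 310.9]
orientation: [1.991, 1.772, -0.626]
ft_force: [-3.4, -3.6, 7.3]
width: 26.0
grasp_force: 30.0
```

jog_arm --increments '[0,-0.4,0,1,0,0,0,0,0,0,0,0,0,0,0,0,0,0,0,0,0]'

```text
t: 8.9
ee_pos: [495.8, 151.5, 310.6]
orientation: [1.987, 1.767, -0.633]
ft_force: [-3.6, -5.4, 9.1]
width: 26.1
grasp_force: 30.0
```

```bash
python3 -c "
from plan import *
p,q=load();
for i in range(9): p=p+q.apply([1.0,0,0]);q=q*R.from_rotvec([0,-.4,0],degrees=True)
save(p,q)
st()"
```

```text
t 8.90 err [ 0.6 -1.1  1.2] rot [-0.  -0.2  0.1] w 26.1 gf 30.0
F stand [ 5.8 -3.   9.1] M [-0.4  -1.21 -0.26] floor -0.172 lean 0.003 r 154.4 q [ 0.55  0.37  1.63 -0.47  1.55  0.78]
tool F: to+x(tang) 10.0  toward +y -3.0  up lever 4.1 M [ 0.47 -1.21 -0.02]
```

jog_arm --increments '[0,-0.4,0,1,0,0,0,0,0,0,0,0,0,0]'

```text
t: 9.15
ee_pos: [495.9, 151.9, 310.4]
orientation: [1.982, 1.762, -0.64]
ft_force: [-3.3, -7.9, 10.4]
width: 26.3
grasp_force: 30.0
```

```bash
python3 -c "
from plan import *
p,q=load();
p=p+q.apply([1.0,0,0]);q=q*R.from_rotvec([0,-.4,0],degrees=True)
save(p,q)
st()"
```

```text
t 9.15 err [ 0.5 -1.6  1.5] rot [-0.  -0.2  0.1] w 26.3 gf 30.0
F stand [ 8.2 -2.4 10.4] M [-0.49 -1.57 -0.24] floor -0.176 lean 0.003 r 154.4 q [ 0.55  0.38  1.63 -0.48  1.56  0.78]
tool F: to+x(tang) 12.7  toward +y -2.3  up lever 3.6 M [ 0.54 -1.57 -0.1 ]
```

```bash
cat >> plan.py <<'E'
def cmdfl():
    p,q=load();w=S.inv().apply(p-shaft)-[0,-1.1,0];f=np.arctan2(w[0],w[2])+np.deg2rad(25);g=(S.inv()*q*R.from_euler('x',np.pi)*R.from_euler('z',np.pi))
    print('cmd floor %.4f r %.1f y %.1f'%(f,np.linalg.norm(w),w[1]),'rot floor',(g.as_euler('YXZ')+[np.deg2rad(25),0,0]).round(4));return f
E
python3 -c "
from plan import *
cmdfl()
f=-0.174
plan([(tf(f,0.0),1),(tf(f,0.06),3),(tf(f,0.11),2)],0)
cmdfl()"
```

```text
cmd floor -0.1901 r 135.1 y 0.0 rot floor [-0.1858 -0.      0.    ]
6 rows
0.0, 0.7, 0.0, -2.2, 0.0, 0.1, 0.0,
-1.1, 0.0, 0.0, 0.0, -2.7, 0.1, 0.0,
-1.2, 0.0, 0.0, 0.0, -2.7, 0.0, 0.0,
-1.1, 0.0, 0.0, 0.0, -2.7, -0.1, 0.0,
-1.5, 0.0, 0.0, 0.0, -3.4, 0.1, 0.0,
-1.4, 0.0, 0.0, 0.0, -3.3, 0.0, 0.0
cmd end [480.4 152.9 309.4] [ 1.918  1.769 -0.518]
cmd floor -0.1738 r 135.0 y -14.8 rot floor [-0.1736  0.11    0.    ]
```

jog_arm --increments '[0,0.7,0,-2.2,0,0.1,0,-1.1,0,0,0,-2.7,0.1,0,-1.2,0,0,0,-2.7,0,0,-1.1,0,0,0,-2.7,-0.1,0,-1.5,0,0,0,-3.4,0.1,0,-1.4,0,0,0,-3.3,0,0,0,0,0,0,0,0,0]'

```text
t: 10.02
ee_pos: [481.4, 152.2, 310.3]
orientation: [1.916, 1.766, -0.516]
ft_force: [0.8, -5.0, 5.0]
width: 26.4
grasp_force: 30.0
```

```bash
python3 -c "
from plan import *
st()
f=-0.174
plan([(tf(f,0.17),3),(tf(f,0.255),4)],0)
cmdfl()"
```

```text
t 10.03 err [ 0.9 -0.7  0.9] rot [-0.1 -0.1  0.1] w 26.4 gf 30.0
F stand [4.9 1.4 5. ] M [-0.05 -0.81 -0.13] floor -0.167 lean 0.110 r 154.4 q [ 0.6   0.31  1.72 -0.53  1.46  0.83]
tool F: to+x(tang) 6.9  toward +y 1.5  up lever 1.1 M [ 0.11 -0.82 -0.02]
7 rows
-1.1, 0.0, 0.0, 0.0, -2.7, 0.1, 0.0,
-1.2, 0.0, 0.0, 0.0, -2.7, 0.0, 0.0,
-1.1, 0.0, 0.0, 0.0, -2.7, 0.0, 0.0,
-1.2, 0.0, 0.0, 0.0, -2.9, 0.1, 0.0,
-1.2, 0.0, 0.0, 0.0, -2.9, 0.1, 0.0,
-1.3, 0.0, 0.0, 0.0, -2.9, 0.0, 0.0,
-1.2, 0.0, 0.0, 0.0, -2.8, -0.1, 0.0
cmd end [461.  153.1 306.5] [ 1.818  1.756 -0.378]
cmd floor -0.1738 r 135.0 y -34.1 rot floor [-0.1736  0.2548  0.    ]
```

jog_arm --increments '[-1.1,0,0,0,-2.7,0.1,0,-1.2,0,0,0,-2.7,0,0,-1.1,0,0,0,-2.7,0,0,0,0,0,0,0,0,0]'

```text
t: 10.52
ee_pos: [473.5, 152.5, 309.4]
orientation: [1.876, 1.761, -0.458]
ft_force: [0.7, -5.4, 5.5]
width: 26.1
grasp_force: 30.0
```

jog_arm --increments '[-1.2,0,0,0,-2.9,0.1,0,-1.2,0,0,0,-2.9,0.1,0,-1.3,0,0,0,-2.9,0,0,-1.2,0,0,0,-2.8,-0.1,0,0,0,0,0,0,0,0]'

```text
t: 11.15
ee_pos: [462.3, 152.4, 307.5]
orientation: [1.817, 1.753, -0.377]
ft_force: [2.3, -6.5, 5.4]
width: 25.8
grasp_force: 30.0
```

```bash
python3 -c "
from plan import *
st()
plan([(tf(-.08,.255),5)],0)
cmdfl()"
```

```text
t 11.15 err [ 1.3 -0.7  0.9] rot [-0.2 -0.1  0.1] w 25.8 gf 30.0
F stand [6.2 3.  5.4] M [ 0.24 -0.8  -0.22] floor -0.167 lean 0.253 r 154.4 q [ 0.67  0.25  1.84 -0.63  1.36  0.93]
tool F: to+x(tang) 8.1  toward +y 3.1  up lever 0.1 M [-0.07 -0.85  0.1 ]
5 rows
0.0, 1.0, 0.3, -2.4, 0.0, 0.1, 0.0,
0.0, 1.0, 0.3, -2.5, 0.0, 0.1, 0.0,
0.0, 1.1, 0.3, -2.4, 0.0, 0.0, 0.0,
0.0, 1.0, 0.2, -2.5, 0.0, 0.0, 0.0,
0.0, 1.1, 0.3, -2.4, 0.0, 0.0, 0.0
cmd end [459.9 142.8 313. ] [ 1.882  1.793 -0.29 ]
cmd floor -0.0803 r 135.0 y -34.0 rot floor [-0.0798  0.2549 -0.0008]
```

jog_arm --increments '[0,1,0.3,-2.4,0,0.1,0,0,1,0.3,-2.5,0,0.1,0,0,1.1,0.3,-2.4,0,0,0]'

```text
t: 11.52
ee_pos: [461.9, 146.6, 311.2]
orientation: [1.857, 1.775, -0.323]
ft_force: [3.4, -4.8, 2.9]
width: 25.8
grasp_force: 30.0
```

jog_arm --increments '[0,1,0.2,-2.5,0,0,0,0,1.1,0.3,-2.4,0,0,0]'

```text
t: 11.78
ee_pos: [461.4, 142.3, 313.7]
orientation: [1.881, 1.79, -0.288]
ft_force: [3.9, -4.2, 2.5]
width: 26.5
grasp_force: 30.0
```

```bash
python3 -c "
from plan import *
st()
plan([(tf(.1,.255),4),(tf(0.4,.255),8)],0)
cmdfl()"
```

```text
t 11.78 err [ 1.5 -0.5  0.7] rot [-0.1 -0.   0.1] w 26.5 gf 30.0
F stand [3.8 4.3 2.5] M [ 0.16 -0.6  -0.14] floor -0.076 lean 0.252 r 154.3 q [ 0.62  0.19  1.86 -0.58  1.3   0.89]
tool F: to+x(tang) 4.5  toward +y 4.3  up lever -0.8 M [-0.07 -0.63  0.04]
12 rows
0.0, 2.5, 0.6, -5.9, -0.1, 0.5, 0.0,
0.0, 2.5, 0.7, -5.9, -0.1, 0.2, 0.0,
0.0, 2.5, 0.6, -5.8, 0.0, 0.0, 0.0,
0.0, 2.5, 0.7, -5.9, 0.0, -0.2, 0.0,
0.0, 2.1, 0.5, -4.8, -0.2, 0.7, 0.0,
0.0, 2.1, 0.5, -4.9, -0.1, 0.5, 0.0,
0.0, 2.1, 0.5, -4.9, -0.1, 0.3, 0.0,
0.0, 2.1, 0.6, -4.9, 0.0, 0.2, 0.0,
0.0, 2.1, 0.5, -4.9, 0.0, 0.0, 0.0,
0.0, 2.0, 0.6, -4.8, 0.0, -0.2, 0.0,
0.0, 2.1, 0.5, -4.9, 0.1, -0.3, 0.0,
0.0, 2.0, 0.6, -4.8, 0.1, -0.6, 0.0
cmd end [452.9  83.4 330. ] [2.176 1.947 0.209]
cmd floor 0.4001 r 135.0 y -34.1 rot floor [ 3.999e-01  2.547e-01 -3.000e-04]
```

jog_arm --increments '[0,2.5,0.6,-5.9,-0.1,0.5,0,0,2.5,0.7,-5.9,-0.1,0.2,0,0,2.5,0.6,-5.8,0,0,0,0,2.5,0.7,-5.9,0,-0.2,0]'

```text
t: 12.28
ee_pos: [458.6, 120.7, 323.0]
orientation: [1.998, 1.856, -0.109]
ft_force: [6.5, -7.5, -4.9]
width: 26.2
grasp_force: 30.0
```

jog_arm --increments '[0,2.1,0.5,-4.8,-0.2,0.7,0,0,2.1,0.5,-4.9,-0.1,0.5,0,0,2.1,0.5,-4.9,-0.1,0.3,0,0,2.1,0.6,-4.9,0,0.2,0,0,2.1,0.5,-4.9,0,0,0,0,2,0.6,-4.8,0,-0.2,0,0,2.1,0.5,-4.9,0.1,-0.3,0,0,2,0.6,-4.8,0.1,-0.6,0]'

```text
t: 13.28
ee_pos: [453.8, 82.5, 329.2]
orientation: [2.176, 1.945, 0.211]
ft_force: [10.6, -4.9, -15.8]
width: 26.3
grasp_force: 30.0
```

```bash
python3 -c "
from plan import *
st()
plan([(tf(f,.255),4) for f in (.55,.7,.83)],0)
cmdfl()"
```

```text
t 13.28 err [ 0.9 -1.  -0.8] rot [-0.1  0.   0.1] w 26.3 gf 30.0
F stand [  3.7  11.1 -15.8] M [ 0.72 -0.39 -0.24] floor 0.406 lean 0.258 r 153.3 q [ 0.23 -0.06  2.   -0.15  0.98  0.41]
tool F: to+x(tang) 3.1  toward +y 6.7  up lever -18.2 M [-0.71 -0.44  0.16]
12 rows
0.0, 2.1, 0.5, -4.9, -0.1, 0.4, 0.0,
0.0, 2.1, 0.6, -4.9, 0.0, 0.2, 0.0,
0.0, 2.1, 0.5, -4.9, 0.0, 0.0, 0.0,
0.0, 2.0, 0.6, -4.8, 0.0, -0.2, 0.0,
0.0, 2.1, 0.5, -4.9, -0.1, 0.4, 0.0,
0.0, 2.1, 0.5, -4.9, 0.0, 0.2, 0.0,
0.0, 2.1, 0.6, -4.9, 0.0, 0.0, 0.0,
0.0, 2.0, 0.5, -4.9, 0.1, -0.3, 0.0,
0.0, 1.8, 0.5, -4.2, -0.1, 0.3, 0.0,
0.0, 1.8, 0.5, -4.2, 0.0, 0.1, 0.0,
0.0, 1.8, 0.4, -4.3, 0.0, 0.0, 0.0,
0.0, 1.8, 0.5, -4.2, 0.0, -0.1, 0.0
cmd end [446.7  29.  320.1] [-2.282 -1.931 -0.699]
cmd floor 0.8297 r 135.0 y -34.0 rot floor [ 8.292e-01  2.548e-01 -3.000e-04]
```

```bash
python3 -c "
from plan import *
save(*tf(.4,.255))
plan([(tf(.40,.255,133),1),(tf(.5,.25,131.5),3)],0)
cmdfl()"
```

```text
4 rows
0.0, 0.0, 0.0, 0.0, 0.0, 2.0, 0.0,
0.1, 1.8, 0.5, -4.2, 0.2, 0.7, 0.0,
0.1, 1.9, 0.5, -4.3, 0.2, 0.6, 0.0,
0.1, 1.8, 0.4, -4.3, 0.2, 0.4, 0.0
cmd end [453.   70.5 326.6] [2.232 1.974 0.319]
cmd floor 0.5002 r 131.5 y -32.5 rot floor [4.991e-01 2.498e-01 3.000e-04]
```

jog_arm --increments '[0,0,0,0,0,2,0,0.1,1.8,0.5,-4.2,0.2,0.7,0,0.1,1.9,0.5,-4.3,0.2,0.6,0,0.1,1.8,0.4,-4.3,0.2,0.4,0]'

```text
t: 13.78
ee_pos: [454.8, 69.7, 328.8]
orientation: [2.23, 1.97, 0.325]
ft_force: [-2.5, -6.5, 12.6]
width: 26.2
grasp_force: 30.0
```

```bash
python3 -c "
from plan import *
st()
plan([(tf(.57,.25,130.5),3),(tf(.65,.25,129.5),3)],0)
cmdfl()"
```

```text
t 13.78 err [ 1.8 -0.8  2.2] rot [-0.3  0.   0.1] w 26.2 gf 30.0
F stand [ 6.8 -1.7 12.6] M [-0.85 -0.86 -0.25] floor 0.503 lean 0.242 r 152.5 q [ 0.13 -0.08  2.02 -0.    0.94  0.25]
tool F: to+x(tang) 6.0  toward +y 1.6  up lever 13.0 M [ 0.83 -0.91  0.08]
6 rows
0.0, 1.3, 0.3, -2.9, 0.0, 0.4, 0.0,
0.0, 1.3, 0.4, -3.0, 0.0, 0.4, 0.0,
0.0, 1.3, 0.3, -2.9, 0.0, 0.3, 0.0,
0.0, 1.5, 0.4, -3.4, 0.0, 0.5, 0.0,
0.0, 1.5, 0.4, -3.3, 0.0, 0.4, 0.0,
0.0, 1.5, 0.4, -3.4, -0.1, 0.2, 0.0
cmd end [451.3  52.1 322.1] [2.31  2.002 0.501]
cmd floor 0.6500 r 129.5 y -32.1 rot floor [ 0.6504  0.2498 -0.0007]
```

```bash
python3 -c "
from plan import *
save(*tf(.5,.25,131.5))
plan([(tf(.57,.25,132.8),3),(tf(.65,.25,132.5),3),(tf(.73,.25,132.2),3)],0)
cmdfl()"
```

```text
9 rows
0.0, 1.3, 0.3, -3.0, 0.0, -0.3, 0.0,
0.0, 1.3, 0.3, -3.0, 0.0, -0.4, 0.0,
0.0, 1.3, 0.4, -3.0, 0.0, -0.5, 0.0,
0.0, 1.5, 0.4, -3.4, 0.0, 0.2, 0.0,
0.0, 1.5, 0.4, -3.4, 0.0, 0.2, 0.0,
0.0, 1.4, 0.3, -3.4, -0.1, 0.0, 0.0,
0.0, 1.5, 0.4, -3.4, 0.0, 0.2, 0.0,
0.0, 1.5, 0.4, -3.4, 0.0, 0.2, 0.0,
0.0, 1.5, 0.4, -3.5, 0.0, 0.1, 0.0
cmd end [449.5  41.8 322. ] [-2.334 -2.002 -0.597]
cmd floor 0.7300 r 132.2 y -32.7 rot floor [ 7.306e-01  2.500e-01 -6.000e-04]
```

jog_arm --increments '[0,1.3,0.3,-3,0,-0.3,0,0,1.3,0.3,-3,0,-0.4,0,0,1.3,0.4,-3,0,-0.5,0,0,1.5,0.4,-3.4,0,0.2,0,0,1.5,0.4,-3.4,0,0.2,0,0,1.4,0.3,-3.4,-0.1,0,0,0,1.5,0.4,-3.4,0,0.2,0,0,1.5,0.4,-3.4,0,0.2,0,0,1.5,0.4,-3.5,0,0.1,0]'

```text
t: 14.9
ee_pos: [451.0, 40.9, 322.8]
orientation: [-2.337, -2.002, -0.601]
ft_force: [2.9, -2.1, -0.5]
width: 25.7
grasp_force: 30.0
```

```bash
python3 -c "
from plan import *
st()
plan([(tf(.80,.25,132),3),(tf(.9,.25,131.8),4),(tf(1.0,.25,131.5),4)],0)
cmdfl()
a=get_image('scene')['pixels'];b=get_image('side')['pixels']
cv2.imwrite('pics/d.png',cv2.resize(np.hstack([a[120:312,120:376],b[130:322,180:436]]),(800,300)))"
```

```text
t 14.90 err [ 1.5 -0.9  0.9] rot [-0.2 -0.   0. ] w 25.7 gf 30.0
F stand [ 1.7  3.1 -0.5] M [-0.24 -0.51 -0.13] floor 0.733 lean 0.246 r 152.0 q [-0.13 -0.09  2.07  0.36  0.93 -0.16]
tool F: to+x(tang) 1.8  toward +y 3.0  up lever -0.8 M [ 0.19 -0.54  0.05]
11 rows
0.0, 1.3, 0.3, -3.0, 0.0, 0.2, 0.0,
0.0, 1.3, 0.3, -3.0, 0.0, 0.1, 0.0,
0.0, 1.3, 0.4, -2.9, 0.0, 0.0, 0.0,
0.0, 1.4, 0.3, -3.2, 0.0, 0.2, 0.0,
0.0, 1.4, 0.4, -3.2, 0.0, 0.1, 0.0,
0.0, 1.4, 0.3, -3.2, 0.0, 0.0, 0.0,
0.0, 1.3, 0.4, -3.2, -0.1, 0.0, 0.0,
0.0, 1.4, 0.3, -3.2, 0.0, 0.2, 0.0,
0.0, 1.4, 0.4, -3.2, 0.0, 0.2, 0.0,
0.0, 1.4, 0.3, -3.2, 0.0, 0.1, 0.0,
0.0, 1.4, 0.4, -3.2, 0.0, -0.1, 0.0
cmd end [446.1  10.9 307.1] [-2.179 -1.803 -0.848]
cmd floor 1.0004 r 131.5 y -32.6 rot floor [ 1.0008  0.25   -0.    ]
```

View pics/d.png

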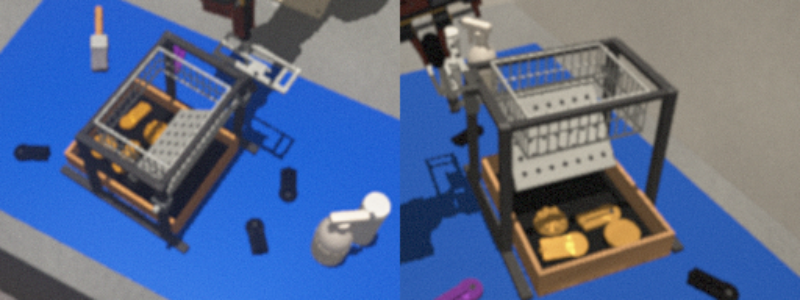

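The crop shows all four fittings lying flat in the tray (right half: (550,222), (600,217), (560,247), (622,235)) and the basket empty. Now I'll bring the floor back up.

```bash
python3 -c "
from plan import *
for t in ('boss_a','mount_a'): print(t,[(S.inv().apply(np.array(r['centre'])-[644.7,-30.5,0]).round(),round(r['p'],2)) for r in models.look_for(t,'side')])
save(*tf(.73,.25,132.2))
plan([(tf(.63,.25,132.5),2),(tf(.53,.25,132.8),2),(tf(.43,.25,133),2),(tf(.33,.25,133.4),2),(tf(.23,.25,133.8),2),(tf(.13,.25,134.2),2)],0)
cmdfl()
print('B')
plan([(tf(.04,.255,134.6),2),(tf(-.06,.255,135),3)],0)
cmdfl()"
```

```text
boss_a [(array([144.,  53.,  28.]), 0.55), (array([100.,   2.,  15.]), 0.2)]
mount_a [(array([ 160., -239.,   10.]), 0.89), (array([137., -51.,  25.]), 0.86), (array([277., 147.,   6.]), 0.83), (array([88., 37., 24.]), 0.76)]
12 rows
0.0, -2.8, -0.7, 6.4, -0.1, 0.2, 0.0,
0.0, -2.8, -0.7, 6.4, 0.0, -0.2, 0.0,
0.0, -2.8, -0.7, 6.4, -0.1, 0.2, 0.0,
0.0, -2.7, -0.7, 6.5, 0.0, -0.2, 0.0,
0.0, -2.8, -0.7, 6.4, -0.1, 0.2, 0.0,
0.0, -2.8, -0.8, 6.4, 0.0, -0.1, 0.0,
0.0, -2.8, -0.7, 6.5, -0.1, 0.1, 0.0,
0.0, -2.7, -0.7, 6.4, 0.1, -0.2, 0.0,
0.0, -2.8, -0.7, 6.5, -0.1, 0.1, 0.0,
0.0, -2.8, -0.7, 6.5, 0.0, -0.2, 0.0,
0.0, -2.8, -0.7, 6.5, -0.1, 0.1, 0.0,
0.0, -2.7, -0.7, 6.5, 0.0, -0.2, 0.0
cmd end [457.8 117.7 323.4] [ 2.019  1.871 -0.087]
cmd floor 0.1297 r 134.2 y -33.2 rot floor [ 0.1302  0.2499 -0.    ]
B
5 rows
-0.1, -2.5, -0.6, 5.8, -0.4, 0.1, 0.0,
-0.2, -2.5, -0.7, 5.9, -0.3, -0.2, 0.0,
0.0, -1.8, -0.5, 4.3, -0.1, 0.1, 0.0,
0.0, -1.9, -0.5, 4.4, 0.0, -0.1, 0.0,
0.0, -1.8, -0.4, 4.3, 0.0, -0.2, 0.0
cmd end [459.6 140.5 314.3] [ 1.895  1.801 -0.27 ]
cmd floor -0.0600 r 135.0 y -34.1 rot floor [-0.0592  0.2552 -0.0004]
```

jog_arm --increments '[0,-2.8,-0.7,6.4,-0.1,0.2,0,0,-2.8,-0.7,6.4,0,-0.2,0,0,-2.8,-0.7,6.4,-0.1,0.2,0,0,-2.7,-0.7,6.5,0,-0.2,0,0,-2.8,-0.7,6.4,-0.1,0.2,0,0,-2.8,-0.8,6.4,0,-0.1,0,0,-2.8,-0.7,6.5,-0.1,0.1,0,0,-2.7,-0.7,6.4,0.1,-0.2,0,0,-2.8,-0.7,6.5,-0.1,0.1,0,0,-2.8,-0.7,6.5,0,-0.2,0,0,-2.8,-0.7,6.5,-0.1,0.1,0,0,-2.7,-0.7,6.5,0,-0.2,0]'

```text
t: 16.6
ee_pos: [459.0, 117.7, 324.0]
orientation: [2.016, 1.868, -0.087]
ft_force: [7.1, -5.6, -4.1]
width: 26.1
grasp_force: 30.0
```

jog_arm --increments '[-0.1,-2.5,-0.6,5.8,-0.4,0.1,0,-0.2,-2.5,-0.7,5.9,-0.3,-0.2,0,0,-1.8,-0.5,4.3,-0.1,0.1,0,0,-1.9,-0.5,4.4,0,-0.1,0,0,-1.8,-0.4,4.3,0,-0.2,0,0,0,0,0,0,0,0]'

```text
t: 17.35
ee_pos: [460.9, 140.7, 314.4]
orientation: [1.891, 1.799, -0.27]
ft_force: [8.5, -4.8, -0.2]
width: 26.0
grasp_force: 30.0
```

```bash
python3 -c "
from plan import *
st()
plan([(tf(-.15,.255,135),6)],0)
cmdfl()
plan([(tf(-.17,.255,135),2)],0)
"
```

```text
t 17.35 err [1.3 0.2 0.1] rot [-0.2 -0.1 -0. ] w 26.0 gf 30.0
F stand [ 3.8  9.  -0.2] M [ 0.9  -0.46  0.44] floor -0.062 lean 0.254 r 154.2 q [ 0.61  0.17  1.87 -0.57  1.28  0.87]
tool F: to+x(tang) 3.2  toward +y 8.2  up lever -4.2 M [-1.   -0.46 -0.07]
6 rows
0.0, -0.8, -0.2, 2.0, 0.0, 0.1, 0.0,
0.0, -0.8, -0.2, 1.9, 0.0, 0.1, 0.0,
0.0, -0.9, -0.2, 2.0, 0.0, 0.0, 0.0,
0.0, -0.8, -0.2, 1.9, 0.0, 0.0, 0.0,
0.0, -0.9, -0.3, 2.0, 0.0, 0.0, 0.0,
0.0, -0.8, -0.2, 1.9, 0.0, -0.1, 0.0
cmd end [460.7 150.5 308.3] [ 1.835  1.766 -0.356]
cmd floor -0.1496 r 135.0 y -34.1 rot floor [-0.1493  0.2551 -0.0005]
2 rows
0.0, -0.6, -0.2, 1.3, 0.0, 0.0, 0.0,
0.0, -0.5, -0.1, 1.4, 0.0, 0.0, 0.0
cmd end [461.  152.7 306.8] [ 1.821  1.758 -0.374]
```

jog_arm --increments '[0,-0.8,-0.2,2,0,0.1,0,0,-0.8,-0.2,1.9,0,0.1,0,0,-0.9,-0.2,2,0,0,0,0,-0.8,-0.2,1.9,0,0,0,0,-0.9,-0.3,2,0,0,0,0,-0.8,-0.2,1.9,0,-0.1,0]'

```text
t: 18.1
ee_pos: [462.1, 150.3, 308.8]
orientation: [1.832, 1.763, -0.354]
ft_force: [6.5, -3.7, 0.2]
width: 26.0
grasp_force: 30.0
```

jog_arm --increments '[0,-0.6,-0.2,1.3,0,0,0,0,-0.5,-0.1,1.4,0,0,0,0,0,0,0,0,0,0]'

```text
t: 18.48
ee_pos: [462.4, 152.4, 307.5]
orientation: [1.818, 1.755, -0.373]
ft_force: [6.7, -5.0, 1.0]
width: 26.3
grasp_force: 30.0
```

```bash
python3 -c "
from plan import *
st()"
```

```text
t 18.48 err [ 1.3 -0.3  0.7] rot [-0.2 -0.1  0. ] w 26.3 gf 30.0
F stand [4.2 7.3 1. ] M [ 0.77 -0.54  0.43] floor -0.167 lean 0.253 r 154.4 q [ 0.66  0.25  1.84 -0.62  1.36  0.93]
tool F: to+x(tang) 4.0  toward +y 6.6  up lever -3.4 M [-0.88 -0.54 -0.06]
```

```bash
python3 -c "
from plan import *
plan([(tf(-.175,.255,135),1),(tf(-.175,.16,135),5)],0)
print('B')
plan([(tf(-.175,.0,135),9)],0)
cmdfl()"
```

```text
6 rows
0.0, -0.3, -0.1, 0.6, 0.0, 0.0, 0.0,
1.1, 0.0, 0.0, 0.0, 2.6, 0.1, 0.0,
1.1, 0.0, 0.0, 0.0, 2.6, 0.1, 0.0,
1.1, 0.0, 0.0, 0.0, 2.5, 0.0, 0.0,
1.1, 0.0, 0.0, 0.0, 2.6, 0.0, 0.0,
1.1, 0.0, 0.0, 0.0, 2.5, -0.1, 0.0
cmd end [473.7 153.3 308.6] [ 1.883  1.765 -0.471]
B
9 rows
1.0, 0.0, 0.0, 0.0, 2.4, 0.2, 0.0,
1.0, 0.0, 0.0, 0.0, 2.4, 0.2, 0.0,
1.0, 0.0, 0.0, 0.0, 2.4, 0.1, 0.0,
1.0, 0.0, 0.0, 0.0, 2.4, 0.1, 0.0,
1.0, 0.0, 0.0, 0.0, 2.4, 0.0, 0.0,
1.0, 0.0, 0.0, 0.0, 2.4, 0.0, 0.0,
1.0, 0.0, 0.0, 0.0, 2.4, -0.1, 0.0,
1.1, 0.0, 0.0, 0.0, 2.4, -0.1, 0.0,
1.0, 0.0, 0.0, 0.0, 2.4, -0.2, 0.0
cmd end [495.2 151.8 310. ] [ 1.99   1.774 -0.627]
cmd floor -0.1749 r 135.0 y 0.0 rot floor [-1.746e-01  3.000e-04  1.000e-04]
```

jog_arm --increments '[0,-0.3,-0.1,0.6,0,0,0,1.1,0,0,0,2.6,0.1,0,1.1,0,0,0,2.6,0.1,0,1.1,0,0,0,2.5,0,0,1.1,0,0,0,2.6,0,0,1.1,0,0,0,2.5,-0.1,0]'

```text
t: 19.23
ee_pos: [474.8, 152.7, 309.4]
orientation: [1.882, 1.762, -0.471]
ft_force: [4.2, -5.1, 2.5]
width: 25.8
grasp_force: 30.0
```

```bash
python3 -c "
from plan import *
st()"
```

```text
t 19.23 err [-20.5   0.9  -0.6] rot [-9.2 -0.1  0.1] w 25.8 gf 30.0
F stand [4.6 4.7 2.5] M [ 0.62 -0.53  0.41] floor -0.170 lean 0.160 r 154.4 q [ 0.62  0.29  1.76 -0.56  1.43  0.86]
tool F: to+x(tang) 5.2  toward +y 4.6  up lever -1.4 M [-0.74 -0.53 -0.06]
```

Free of jamming (4.6 N is just the spring). Carrying on in.

jog_arm --increments '[1,0,0,0,2.4,0.2,0,1,0,0,0,2.4,0.2,0,1,0,0,0,2.4,0.1,0,1,0,0,0,2.4,0.1,0,1,0,0,0,2.4,0,0]'

```text
t: 19.85
ee_pos: [486.5, 152.1, 310.4]
orientation: [1.942, 1.768, -0.556]
ft_force: [1.9, -2.7, 6.1]
width: 25.7
grasp_force: 30.0
```

jog_arm --increments '[1,0,0,0,2.4,0,0,1,0,0,0,2.4,-0.1,0,1.1,0,0,0,2.4,-0.1,0,1,0,0,0,2.4,-0.2,0,0,0,0,0,0,0,0]'

```text
t: 20.48
ee_pos: [495.8, 151.4, 310.6]
orientation: [1.991, 1.771, -0.629]
ft_force: [-0.1, -3.5, 5.9]
width: 25.9
grasp_force: 30.0
```

```bash
python3 -c "
from plan import *
st()
plan([(tf(-.1,0,135),5)],0)
print('B')
plan([(tf(-.01,0,135),6)],0)
cmdfl()"
```

```text
t 20.48 err [ 0.6 -0.4  0.6] rot [ 0.  -0.1  0.1] w 25.9 gf 30.0
F stand [3.5 0.3 5.9] M [ 0.3  -0.88  0.38] floor -0.171 lean 0.003 r 154.3 q [ 0.55  0.37  1.63 -0.47  1.55  0.77]
tool F: to+x(tang) 6.3  toward +y 0.3  up lever 2.8 M [-0.47 -0.88 -0.14]
5 rows
0.0, 0.9, 0.0, -2.0, 0.0, 0.1, 0.0,
0.0, 0.8, 0.0, -2.0, 0.0, 0.0, 0.0,
0.0, 0.9, 0.0, -2.0, 0.0, 0.0, 0.0,
0.0, 0.8, 0.0, -2.1, 0.0, 0.0, 0.0,
0.0, 0.9, 0.0, -2.0, 0.0, 0.0, 0.0
cmd end [494.2 143.4 315.5] [ 2.039  1.817 -0.56 ]
B
6 rows
0.0, 0.9, 0.0, -2.0, 0.0, 0.1, 0.0,
0.0, 0.8, 0.0, -2.0, 0.0, 0.1, 0.0,
0.0, 0.9, 0.0, -2.0, 0.0, 0.0, 0.0,
0.0, 0.8, 0.0, -2.1, 0.0, 0.0, 0.0,
0.0, 0.9, 0.0, -2.0, 0.0, 0.0, 0.0,
0.0, 0.8, 0.0, -2.1, 0.0, -0.1, 0.0
cmd end [493.  132.7 321.2] [ 2.094  1.867 -0.476]
cmd floor -0.0096 r 135.0 y 0.0 rot floor [-0.0106  0.0003  0.0002]
```

jog_arm --increments '[0,0.9,0,-2,0,0.1,0,0,0.8,0,-2,0,0,0,0,0.9,0,-2,0,0,0,0,0.8,0,-2.1,0,0,0,0,0.9,0,-2,0,0,0]'

```text
t: 21.1
ee_pos: [494.7, 143.1, 315.8]
orientation: [2.04, 1.816, -0.558]
ft_force: [2.2, -1.0, 4.8]
width: 26.3
grasp_force: 30.0
```

jog_arm --increments '[0,0.9,0,-2,0,0.1,0,0,0.8,0,-2,0,0.1,0,0,0.9,0,-2,0,0,0,0,0.8,0,-2.1,0,0,0,0,0.9,0,-2,0,0,0,0,0.8,0,-2.1,0,-0.1,0,0,0,0,0,0,0,0]'

```text
t: 21.98
ee_pos: [493.4, 132.2, 321.4]
orientation: [2.096, 1.865, -0.475]
ft_force: [3.0, -0.2, 3.6]
width: 26.0
grasp_force: 30.0
```

```bash
python3 -c "
from plan import *
st()"
```

```text
t 21.98 err [ 0.4 -0.5  0.2] rot [0.  0.  0.1] w 26.0 gf 30.0
F stand [-0.2  3.   3.6] M [ 0.73 -0.15  0.36] floor -0.007 lean 0.004 r 154.0 q [ 0.46  0.28  1.68 -0.37  1.45  0.67]
tool F: to+x(tang) 1.4  toward +y 3.0  up lever 3.3 M [-0.81 -0.15 -0.01]
```

jog_arm --increments '[0,0.4,0,-1.2,0.7,0,0,0,0,0,0,0,0,0,0,0,0,0,0,0,45,0,0,0,0,0,0,100,0,0,0,0,0,0,100,0,0,0,0,0,0,100,0,0,0,0,0,0,100,0,0,0,0,0,0,100,0,0,0,0,0,0,100,0,0,0,0,0,0,100]'

```text
t: 23.22
ee_pos: [493.9, 131.2, 321.9]
orientation: [2.1, 1.869, -0.469]
ft_force: [-0.3, -0.4, -0.2]
width: 87.8
grasp_force: 0.0
```

jog_arm --increments '[0,0,0,0,0,-10,100,0,0,0,0,0,-20,100,0,0,0,0,0,-20,100,0,0,0,0,0,-30,100,0,0,0,0,0,-30,100,0,0,0,0,0,0,100,0,0,0,0,0,0,100]'

```text
t: 24.1
ee_pos: [498.9, 177.5, 420.6]
orientation: [2.1, 1.869, -0.471]
ft_force: [-0.1, -0.0, 0.1]
width: 87.8
grasp_force: 0.0
```

```bash
python3 -c "
from plan import *
status()
o=get_obs();im=get_image('wrist')
m=models.regions_of('grip','wrist')[0]['region']
Tc=np.array(im['tool_from_camera']);e=R.from_rotvec(o['orientation'])
v,u=np.nonzero(m&(im['depth']>0));d=im['depth'][v,u]
dx,dy=u-im['cx'],v-im['cy'];rr=np.hypot(dx,dy);s=np.tan(rr/im['fx'])/np.maximum(rr,1e-6)*d
P=np.c_[dx*s,-dy*s,-d,np.ones(len(d))]@Tc.T
lf=L(0,0).inv().apply(e.apply(P[:,:3])+o['ee_pos']-shaft)
k=(lf[:,2]>177)&(lf[:,2]<190)&(abs(lf[:,0])<25)&(abs(lf[:,1])<25);print(k.sum(),cv2.minEnclosingCircle(lf[k][:,:2].astype(np.float32)))
a=get_image('scene')['pixels'];b=get_image('side')['pixels']
cv2.imwrite('pics/e.png',cv2.resize(np.hstack([a[120:312,120:376],b[130:322,180:436]]),(800,300)))"
```

```text
t 24.10 err [ 5.9 44.8 99.4] rot [0.1 0.3 0. ] w 87.8 gf 0.0
F stand [ 0.  -0.1  0.1] M [-0.04  0.14 -0.03] floor -0.001 lean 0.001 r 263.2 q [ 0.52  0.24  1.5  -0.35  1.67  0.65]
654 ((-0.9023990631103516, -0.024626493453979492), 12.0338134765625)
```

View pics/e.png

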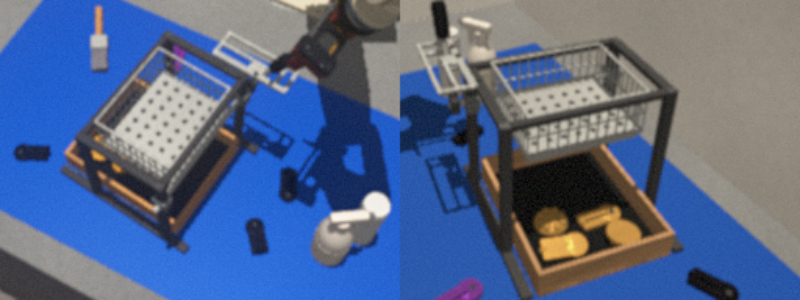

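The crop shows the floor level and empty, the four fittings in the tray, and the lever back at its starting position within about 1 mm.

```bash
python3 -c "
from workcell import job
print(job.close_job())"
```

```text
the job is handed in; nothing more can be done
None
```

The job is handed in, with no verdict returned yet: all four fittings are in the tray, the floor is level, the lever is latched in its pocket and the gripper is clear; handed in at about 24 s, and nothing else was disturbed that I could see.

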